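Close the jar and stand it in the drainer

TASK

The lid of the white jar has been left part-way unscrewed. With the jar still in its grey holder, screw the lid down clockwise until it is fully home, regripping as often as needed; then lift the closed jar out and set it down gently, upright and centred, on whichever white pad of the blue drainer has no cup on it. Keep the jar upright all along and leave the cup and everything else on the ledge where it is.

Things in the scene. Friction and masses are not known exactly. Their poses are not given: they have to be found in the camera images.
- lid_centre (a point): Centre (half-way up, on the axis) of the jar's round ribbed aluminium screw lid: 60 mm diameter, 30 mm tall, a blue stripe on top from its middle to its rim. Turns with the lid; z is up along the screw axis. Grip it across its diameter from above, at any yaw. When the lid is home its underside is 6 mm above the flat shoulder of the jar; a red thread shows under it while it is not home.
- lid (a joint): How far the lid is unscrewed, rad: 0 is fully home (a hard stop). It grows anticlockwise as seen from above, so turning clockwise closes it; the lid sinks 0.8 mm for each rad (5 mm a turn). It starts 6.6 to 9 rad open (just over one turn to nearly one and a half). It stays where it is left (friction about 0.1 N m).
- jar_foot (a point): Centre of the underside of the jar, a white square canister: body 66 x 66 mm and 80 mm tall with rounded edges, then a 52 mm wide neck and the lid. 116 mm tall in all with the lid home, 0.3 to 0.5 kg. With the lid home the lid's centre is 101 mm above this point; each rad of unscrewing adds 0.8 mm. z is up.
- holder: Grey square tray fixed to the ledge, 80 x 80 mm outside and 30 mm tall, walls and floor 5 mm thick, open at the top. The jar stands in it with 2 mm play each side, so it cannot turn; the jar lifts straight up out of it. Origin: centre of its underside, on the ledge.
- pad_a (a point): Centre of the top of one of the two round white pads (110 mm diameter, top 8 mm above the ledge) of the blue drainer, a fixed tray 160 x 300 mm with a 14 mm rim and a row of thin wire hoops, 52 mm tall, along one long edge 74 mm from the pads' centre line. The pads lie 150 mm apart along the tray's length.
- pad_b (a point): Centre of the top of the other white pad, as pad_a. One of the two pads has the cup on it, the other is free (only a flat wet ring mark on it).
- cup_centre (a point): Centre (half-way up) of the open stainless steel cup that stands on one of the two pads: 72 mm wide at the rim, 85 mm tall.
- cup2: Second steel cup, same size, on the ledge: to be left alone. Origin at the centre of its underside.
- plate: Green plate, 200 mm diameter, 18 mm tall, lying on the ledge: to be left alone. Origin at the centre of its underside.
- stick: Flat wooden turning stick, about 240 mm long, lying on the ledge: to be left alone. Origin in its middle, on the underside.
- pot_lid: Aluminium pot lid, 152 mm diameter, 16 mm tall, upside down on the ledge: to be left alone. Origin at the centre of its underside.
- soap: Yellow bottle, 60 mm wide and 190 mm tall, on the ledge: to be left alone. Origin at the centre of its underside.
- brush: Dish brush lying on the ledge: to be left alone.
There are look-alikes about, which are no part of the job. What is shaped like the part that bears lid_centre but turquoise or yellow is not meant. What is meant by the holder is not yellow, and is the smaller of those in its own colour.

How it is judged:
On the way:
1. the lid is fully home (within 0.15 rad of its stop) while the jar still stands in its holder (value of joint lid below 0.15 rad and horizontal distance between jar_foot and holder below 0.01 m and height (world z) of jar_foot below 0.02 m), for 0.2 s.
At the end, for the whole second after the job is handed in: The jar stands upright (within 0.05 rad) and at rest on the pad without the cup, its foot within 20 mm of the pad's centre, released, with its lid fully home (less than 0.2 rad open); the cup is within 15 mm of where it stood ((distance between jar_foot and pad_a below 0.02 m or distance between jar_foot and pad_b below 0.02 m) and height (world z) of jar_foot below 0.012 m and angle between jar_foot's own z axis and vertical below 0.05 rad and value of joint lid below 0.2 rad and velocity of joint lid below 0.05 rad/s and linear speed of jar below 0.02 m/s and distance of cup_centre from where it was at the start of the episode below 0.015 m); the robot touches nothing.
It fails at once if the jar is tipped by more than 0.35 rad (angle between jar_foot's own z axis and vertical above 0.35 rad).
It fails at once if the jar is dropped (it falls at over 0.4 m/s out of the fingers) (linear speed of jar above 0.4 m/s and contact force between the fingers and jar below 0.1 N).
It fails at once if the cup on the drainer is pushed more than 20 mm or tipped (distance of cup_centre from where it was at the start of the episode above 0.02 m or angle between cup_centre's own z axis and vertical above 0.3 rad).
It fails at once if another thing on the ledge is shifted by more than 30 mm (distance of any of cup2, plate, stick, pot_lid, soap, brush from where it was at the start of the episode above 0.03 m).
It also fails if it takes over 72 s, if anything falls off the work surface, if the arm or the gripper's body presses on something with over 40 N, if the wrist force passes 120 N, or if a joint passes its speed limit or range.

ROBOT

A 6-joint arm with a two-finger parallel gripper is mounted at the origin on the work surface. World frame = base frame: x ahead of the robot, y to its left, z up, the work surface at z = 0. Lengths are in m, angles in rad, forces in N, time in s.
With the tool pointing down it reaches from about 0.3 to 0.875 m from the base axis. Payload 6.4 kg.
Tool frame: the origin (TCP) lies at the very end of the fingers, on their centre line; the grasp point (between the pads) lies 19 mm behind it; x points along the fingers, z is the direction in which the jaws open and shut, and the axes are right-handed (so a half turn about x gives the same grasp; the last joint's range is limited). The gripper opens to 88 mm and grips with 3 to 60 N. Pads are 18 mm wide; open, the fingers measure 123 mm over their backs; the gripper's body (75 mm by 187 mm) begins 45 mm behind the grasp point.
Start: joints at [-1.416, 0.181, 1.607, -0, 1.354, -0.206], TCP at [0.203, -0.538, 0.239] pointing down, gripper open.
Joint ranges: [-2.99, 2.99], [-0.89, 2.07], [0.3, 2.58], [-1.14, 4.28], [0, 2.63], [-3.12, 3.12]. Speed limits (rad/s): [2.57, 2.57, 3.01, 3.14, 3.14, 3.14].

INTERFACE

Orientations are given as [roll, pitch, yaw] about the fixed x, y, z axes, in that order (R = Rz(yaw) Ry(pitch) Rx(roll)).
In Python, from cell import readout, imaging, workorder gives the robot as it stands. The module is installed in compiled form; this text tells all that it offers.
- The arm moves only by the tool arm_command, never from a script. Its argument "targets" is a list of rows, each a list of 2 entries, a list of its own where there are three numbers: the shift along the tool's x, y, z in mm, then the turn about the tool's x in degrees. A call has 1 to 12 rows; each row shifts and turns the commanded pose from where the row before left it, along the tool's axes as they then stand; what a row does not reach is not made up. A row lasts 1/12 s, in which the tool goes at most 41.7 mm and 7.16 degrees, less where a joint would pass 70% of its speed; a pose out of reach is approached as far as the arm can. A call with a gripper value outside its range is refused whole. "gripper" is the finger opening in mm, from 0 to 88.1, set as the call begins (left out, the last holds). The fingers move at their own pace and stop on an object; "squeeze" is the grip in N (left out, the last holds). Time passes only in rows, so rows that do not move let the fingers close. It gives the time, the measured TCP pose, the force and the opening at its end, in the units of the state.
- readout.get_obs(): the state, without advancing time (a new reading comes with each control period).
- imaging.get_image(name): name is "side" or "top"; returns a dict with "color" (400x640x3 uint8, blue, green, red), "fx", "fy", "cx", "cy" (pixels), "R" (3x3) and "t" (3): a world point X has camera coordinates R X + t. Camera axes: x right, y down, z forward; pixel columns grow to the right and rows downward; lengths in m; the calibration is good to about 2 mm. A picture is of the moment at which its call begins. There is no depth.
- workorder.sign_off(): hands the job in, once; it reports no verdict.
The state is a dict: "clock": time; "q": joint angles; "qd": joint speeds; "effort": joint torques, N m; "eef_pos": TCP position; "orientation": TCP orientation; "force": force on the tool from outside, world axes, zero at the start; "wrist_torque": the same for the moment, N m; "width": finger opening in m.
Only numpy, scipy, OpenCV 4.12 (cv2) and the standard library are available. Lean on these libraries where they do the work, as an engineer would, in place of code of your own. Each camera call takes 0.05 s, during which the arm holds its last target.

## Working session

There is one attempt and no reset: what is moved stays moved. The work goes in short steps, Python scripts to look and compute and a tool call to move; the robot and the scene stay as the last step left them, time stands still between calls to the robot, and variables do not carry over. Pictures are saved under pics/ and viewed, and the job is handed in when it is done.

Besides the shell and the picture viewer there is one more tool, called by a JSON object that holds its "api" and its "payload". arm_command: Moves the arm, as the interface text tells. Its arguments: {"type":"object","properties":{"targets":{"type":"array","items":{"type":"array"}},"gripper":{"type":"number"},"squeeze":{"type":"number"}},"required":["targets"]}

```bash
mkdir -p pics
python3 - <<'E'
from cell import readout, imaging
import cv2,numpy as np,pickle
print(readout.get_obs())
d={}
for n in("side","top"):
    im=imaging.get_image(n); d[n]=im
    cv2.imwrite(f"pics/{n}0.png",im["color"]); print(n,im["fx"],im["fy"],im["cx"],im["cy"],im["R"],im["t"])
pickle.dump(d,open("d0.pkl","wb"))
E
```

```text
{'clock': 0.0, 'q': array([-1.41628201e+00,  1.81514130e-01,  1.60794929e+00,  6.61685308e-06,
        1.35380728e+00, -2.06299512e-01]), 'qd': array([-0.00096364,  0.00204693,  0.00098744,  0.00017794,  0.00059224,
       -0.00050707]), 'effort': array([-7.31650107e-04, -4.33864760e+01, -3.41853905e+01,  7.03717349e-02,
        3.86952655e-02, -1.28247293e-04]), 'eef_pos': array([ 0.20293386, -0.53745326,  0.23785365]), 'orientation': array([2.93144387, 1.56911827, 1.72145995]), 'force': array([-0.05883927, -0.20069999, -0.46786555]), 'wrist_torque': array([-0.07288751, -0.02951081, -0.03055358]), 'width': 0.08836299472203213}
side 446.4790495384657 446.4790495384657 314.75111587132983 196.01515602521494 [[-0.9652508  -0.26096379 -0.01374021]
 [-0.13910695  0.5576158  -0.81836048]
 [ 0.22122421 -0.78801175 -0.57454097]] [0.52034522 0.15190669 1.3573259 ]
top 500.81546547607206 500.81546547607206 311.70739130057547 200.87166791563757 [[ 0.01419493 -0.99989444 -0.00310135]
 [-0.97825272 -0.01324567 -0.20699315]
 [ 0.20693022  0.00597216 -0.97833748]] [-1.37281779e-03  5.28053829e-01  1.61413807e+00]
```

View pics/side0.png

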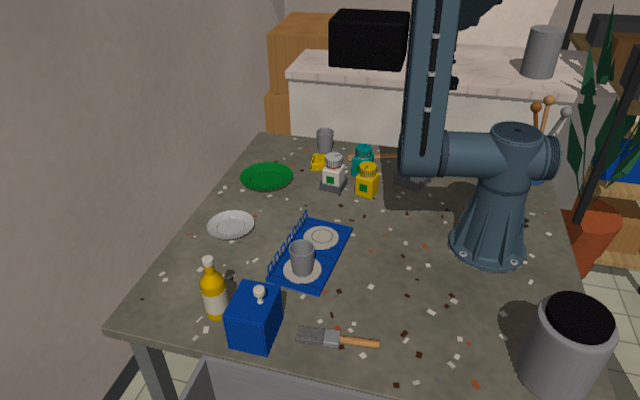

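View pics/top0.png

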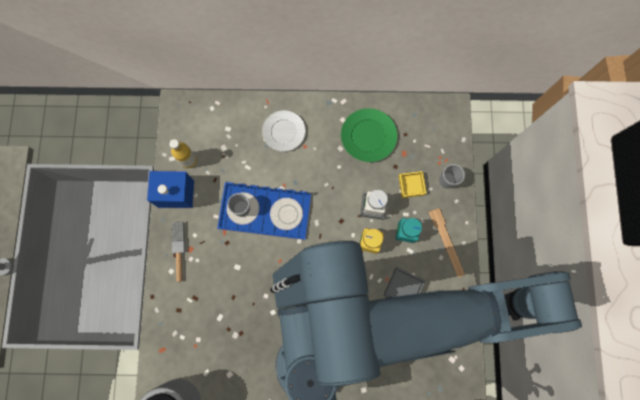

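Run:
```python
import cv2,pickle,numpy as np
d=pickle.load(open("d0.pkl","rb"))
t=d["top"]["color"];s=d["side"]["color"]
a=cv2.resize(t[170:260,340:440],None,fx=6,fy=6,interpolation=cv2.INTER_CUBIC)
b=cv2.resize(s[135:205,300:400],None,fx=8,fy=8,interpolation=cv2.INTER_CUBIC)
c=cv2.resize(t[175:245,210:320],None,fx=7,fy=7,interpolation=cv2.INTER_CUBIC)
e=cv2.resize(s[200:300,255:365],None,fx=6,fy=6,interpolation=cv2.INTER_CUBIC)
for n,i in zip("abce",(a,b,c,e)): cv2.imwrite(f"pics/c0{n}.png",i)
```

```text
(no output)
```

View pics/c0a.png

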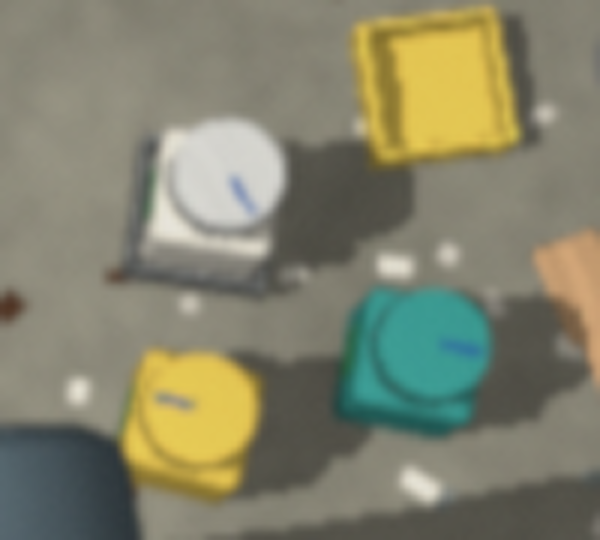

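View pics/c0b.png

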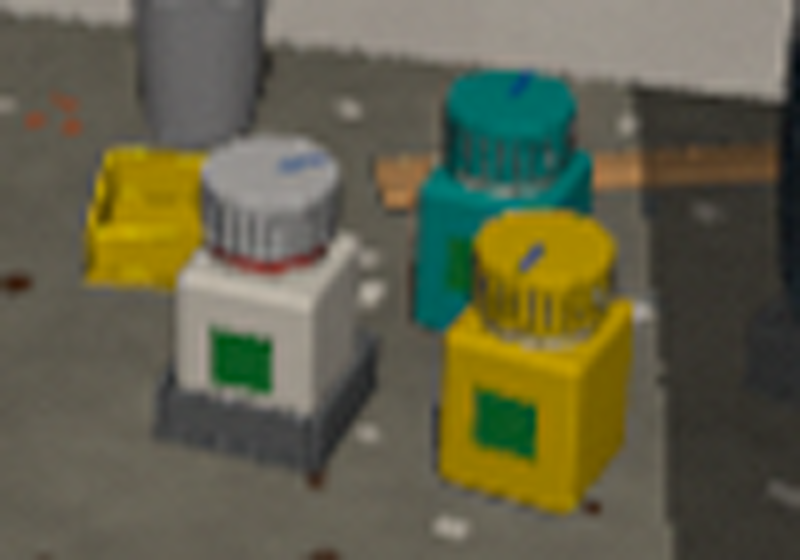

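View pics/c0c.png

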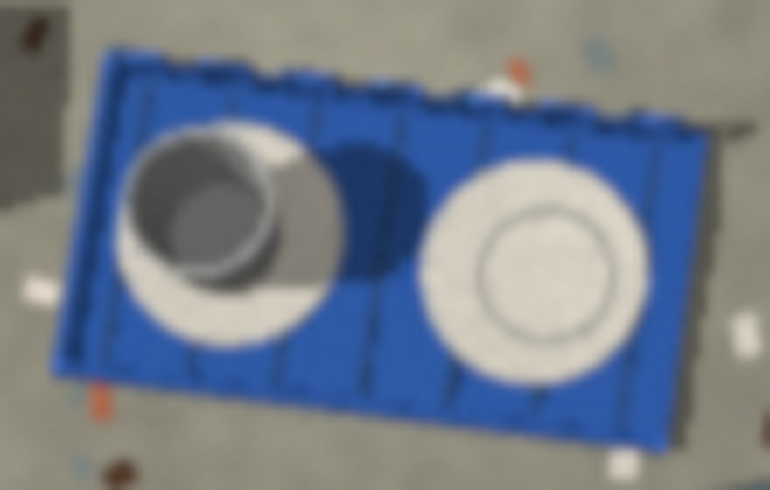

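View pics/c0e.png

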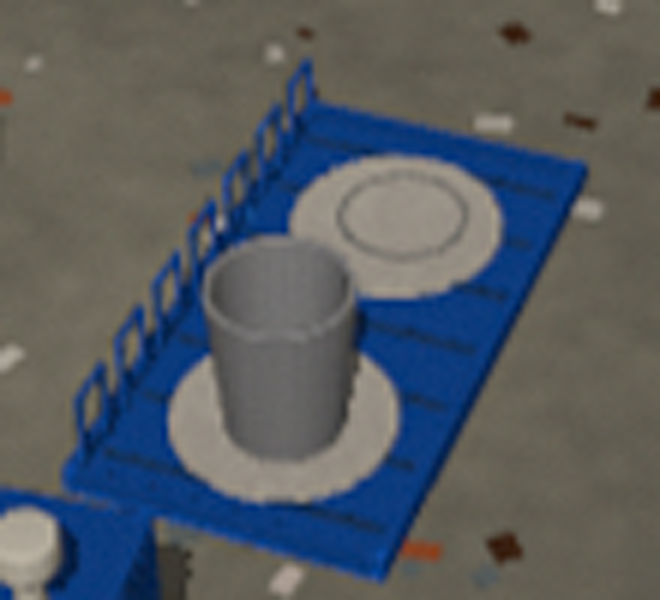

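```bash
cat > h.py <<'E'
import numpy as np,pickle
def ray(im,u,v,z):
    R,t=np.array(im["R"]),np.array(im["t"]); c=-R.T@t
    d=R.T@np.array([(u-im["cx"])/im["fx"],(v-im["cy"])/im["fy"],1]); return c+d*(z-c[2])/d[2]
def proj(im,X):
    x=np.array(im["R"])@np.array(X)+im["t"]; return np.array([im["fx"]*x[0]/x[2]+im["cx"],im["fy"]*x[1]/x[2]+im["cy"]])
def tri(ims,uvs):
    from scipy.optimize import least_squares
    r=least_squares(lambda X:np.concatenate([proj(i,X)-p for i,p in zip(ims,uvs)]),[.4,-.1,.1]); return r.x,r.fun
E
python3 - <<'E'
from h import *
d=pickle.load(open("d0.pkl","rb"));T,S=d["top"],d["side"]
np.set_printoptions(precision=4,suppress=True)
print("lid",ray(T,377.5,198.7,.127),ray(S,333.5,155.5,.127),tri([T,S],[(377.5,198.7),(333.5,155.5)]))
print("free",ray(T,285.8,213.2,.008),ray(S,320.5,237,.008),"cup pad",ray(T,242.5,207.9,.008))
f=lambda x,y:ray(T,340+x/6-.5,170+y/6-.5,.03)
# holder top rim corners visible in crop a: left-bottom (125,275), right-bottom (268,293), left-top(140,138)
a,b,c=f(125,275),f(268,293),f(142,140);print(a,b,c,np.linalg.norm(a-b),np.linalg.norm(a-c))
print("centre holder",(b+c)/2, "edge yaw",np.degrees(np.arctan2(*(b-a)[1::-1])),np.degrees(np.arctan2(*(c-a)[1::-1])))
g=lambda x,y:ray(T,340+x/6-.5,170+y/6-.5,.116)
print("yj",g(205,408),"tj",g(433,345),"ytray",f(440,85),"stick",ray(T,340+545/6,170+250/6,.005),"cup2 rim",ray(T,454,173,.085))
h=lambda x,y:ray(T,340+x/6-.5,170+y/6-.5,.127)
s=h(250,212)-h(230,178);print("stripe",np.degrees(np.arctan2(s[1],s[0])))
print("soap",ray(T,175,145,.15))
E
```

```text
lid [ 0.5228 -0.2041  0.127 ] [ 0.5258 -0.2097  0.127 ] (array([ 0.5231, -0.2036,  0.1304]), array([-0.0309, -0.3432,  0.3668,  0.0914]))
free [0.4938 0.094  0.008 ] [0.4956 0.0918 0.008 ] cup pad [0.5102 0.2426 0.008 ]
[ 0.4859 -0.1581  0.03  ] [ 0.4767 -0.2381  0.03  ] [ 0.5636 -0.1682  0.03  ] 0.08047511234942009 0.07840539024678557
centre holder [ 0.5202 -0.2031  0.03  ] edge yaw -96.5265482491288 -7.381901319705592
yj [ 0.3996 -0.1918  0.116 ] tj [ 0.4348 -0.3127  0.116 ] ytray [ 0.5979 -0.3376  0.03  ] stick [ 0.5065 -0.4014  0.005 ] cup2 rim [ 0.6224 -0.4636  0.085 ]
stripe -150.4937380018386
soap [0.6858 0.448  0.15  ]
```

```bash
cat >> h.py <<'E'
from scipy.spatial.transform import Rotation as Ro
def to(p,show=True):
    from cell import readout
    o=readout.get_obs(); R=Ro.from_euler('xyz',o["orientation"]).as_matrix()
    np.set_printoptions(precision=4,suppress=True)
    print("t",round(o["clock"],2),"p",o["eef_pos"],"q",o["q"],"w",o["width"],"F",o["force"],"M",o["wrist_torque"])
    print("axes x,y,z cols\n",R); print("shift mm tool:",1000*R.T@(np.array(p)-o["eef_pos"]))
E
python3 -c "
from h import *
to([.523,-.2045,.2379])"
```

```text
t 0.1 p [ 0.2029 -0.5375  0.2379] q [-1.4163  0.1815  1.6079  0.      1.3538 -0.2063] w 0.0882477541741548 F [-0.328  -0.8046 -0.1387] M [ 0.0238  0.0313 -0.0049]
axes x,y,z cols
 [[-0.0002  0.9356  0.353 ]
 [ 0.0016  0.353  -0.9356]
 [-1.      0.0003 -0.0015]]
shift mm tool: [   0.4476  417.0167 -198.5657]
```

{"api": "arm_command", "payload": {"targets": [[[0,34,-16],0],[[0,35,-17],0],[[0,35,-17],0],[[0,35,-17],0],[[0,35,-16],0],[[0,35,-17],0],[[0,35,-16],0],[[0,35,-17],0],[[0,35,-16],0],[[0,35,-17],0],[[0,35,-16],0],[[0,33,-16],0]], "gripper": 88, "squeeze": 25}}

```text
clock: 1.1
eef_pos: [0.5243, -0.2036, 0.2384]
orientation: [-2.685, 1.57, 2.389]
force: [0.7, -0.8, -0.3]
width: 0.088
```

```bash
python3 -c "
from h import *
to([.523,-.2045,.16])"
```

```text
t 1.1 p [ 0.5243 -0.2036  0.2384] q [-0.5814  0.1534  1.6391  0.0001  1.3495  0.6282] w 0.088042587064596 F [ 0.7008 -0.7506 -0.3161] M [-0.0394 -0.0297 -0.1137]
axes x,y,z cols
 [[-0.0003  0.9355  0.3533]
 [ 0.0003  0.3533 -0.9355]
 [-1.     -0.0002 -0.0004]]
shift mm tool: [78.4188 -1.5047  0.4384]
```

{"api": "arm_command", "payload": {"targets": [[[0,0,0],-7],[[0,0,0],-7],[[0,0,0],-7],[[0,0,0],-7],[[0,0,0],-7],[[0,0,0],-7],[[0,0,0],-7],[[0,0,0],-7],[[0,0,0],-7],[[0,0,0],-7],[[0,0,0],-7],[[0,0,0],-7]]}}

```text
clock: 2.1
eef_pos: [0.523, -0.2053, 0.2382]
orientation: [2.283, 1.57, 2.545]
force: [-0.2, 0.1, -0.5]
width: 0.0879
```

{"api": "arm_command", "payload": {"targets": [[[0,0,0],-7],[[0,0,0],-7],[[0,0,0],-7],[[0,0,0],-7],[[0,0,0],-7],[[0,0,0],-7],[[0,0,0],-7],[[0,0,0],-7],[[0,0,0],-7],[[0,0,0],-7],[[0,0,0],-7],[[0,0,0],-7]]}}

```text
clock: 3.1
eef_pos: [0.523, -0.2053, 0.2382]
orientation: [0.773, 1.57, 2.502]
force: [0.3, 0.6, -0.4]
width: 0.0879
```

{"api": "arm_command", "payload": {"targets": [[[10,0,0],-7],[[13,0,0],-7],[[13,0,0],-7],[[13,0,0],-7],[[13,0,0],-7],[[13,0,0],0],[[0,0,0],0]]}}

```text
clock: 3.68
eef_pos: [0.5214, -0.2044, 0.1605]
orientation: [0.22, 1.565, 2.553]
force: [-0.3, -0.1, -0.9]
width: 0.088
```

Run:
```python
from h import *
from cell import imaging
import cv2
for n,(x,y) in (("side",(270,100)),("top",(320,150))):
    im=imaging.get_image(n)["color"][y:y+100,x:x+130]; cv2.imwrite(f"pics/p1{n}.png",cv2.resize(im,None,fx=6,fy=6,interpolation=cv2.INTER_CUBIC))
to([.523,-.2045,.096])
```

```text
t 3.78 p [ 0.5228 -0.2052  0.1632] q [-0.5854  0.2317  1.7079 -0.      1.2038 -2.9176] w 0.08753450464287128 F [ 0.0721 -0.1414 -0.0767] M [ 0.1035 -0.1174 -0.0304]
axes x,y,z cols
 [[-0.0015 -0.7238 -0.69  ]
 [ 0.0009 -0.69    0.7238]
 [-1.      0.0004  0.0017]]
shift mm tool: [67.2098 -0.6738  0.3032]
```

View pics/p1side.png

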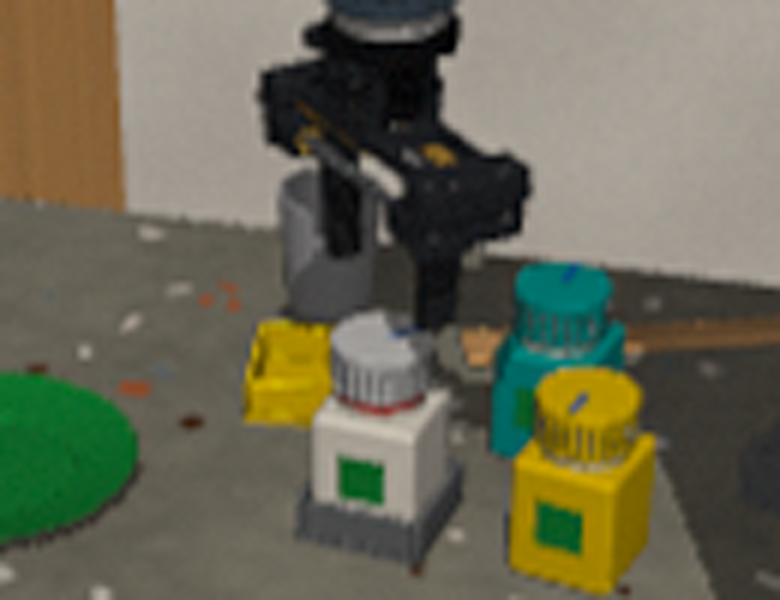

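View pics/p1top.png

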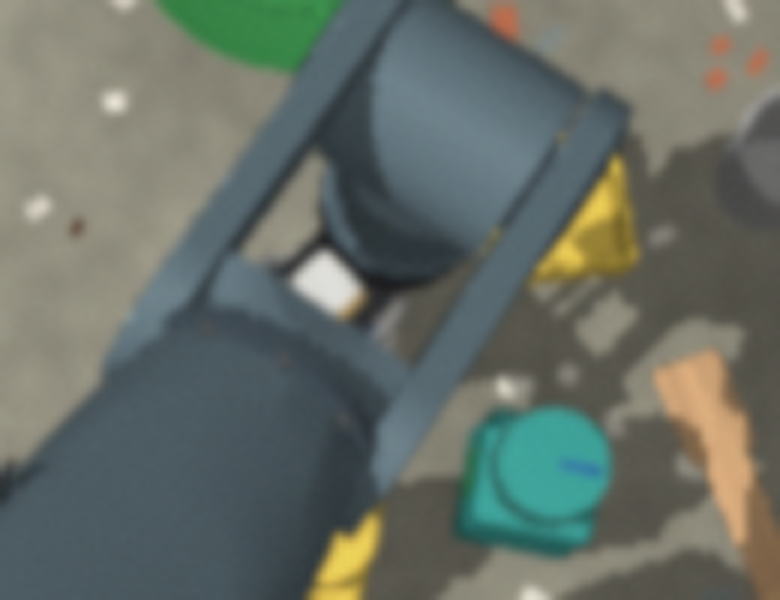

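{"api": "arm_command", "payload": {"targets": [[[12,-1,0],0],[[14,0,0],0],[[14,0,0],0],[[14,0,0],0],[[9,0,0],0],[[5,0,0],0],[[0,0,0],0]]}}

```text
clock: 4.37
eef_pos: [0.5235, -0.2045, 0.0947]
orientation: [0.208, 1.569, 2.541]
force: [-0.3, -1.3, -0.5]
width: 0.0881
```

{"api": "arm_command", "payload": {"targets": [[[0,0,0],0],[[0,0,0],0],[[0,0,0],0],[[0,0,0],0],[[0,0,0],0],[[0,0,0],0]], "gripper": 50, "squeeze": 25}}

```text
clock: 4.87
eef_pos: [0.5247, -0.2054, 0.0964]
orientation: [-2.968, 1.569, -0.635]
force: [0.2, -1.3, 1.1]
width: 0.0594
```

Run:
```python
from h import *
from cell import imaging
import cv2
for n,(x,y) in (("side",(270,100)),):
    im=imaging.get_image(n)["color"][y:y+100,x:x+130]; cv2.imwrite(f"pics/p2{n}.png",cv2.resize(im,None,fx=6,fy=6,interpolation=cv2.INTER_CUBIC))
to([.523,-.2045,.096])
```

```text
t 4.92 p [ 0.5247 -0.2054  0.0964] q [-0.5837  0.3235  1.7456 -0.0002  1.0705 -2.9166] w 0.05935793519547554 F [ 1.446  -2.1831  1.5598] M [-0.1386 -0.3664 -0.0069]
axes x,y,z cols
 [[ 0.0016 -0.7234 -0.6905]
 [-0.0012 -0.6905  0.7234]
 [-1.     -0.0003 -0.002 ]]
shift mm tool: [0.4111 0.5715 1.8092]
```

View pics/p2side.png

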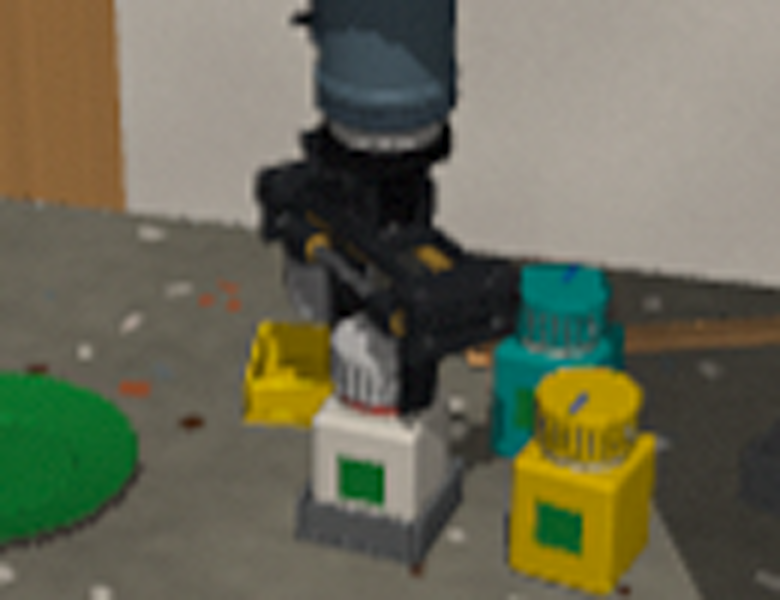

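{"api": "arm_command", "payload": {"targets": [[[0.1,0,0],7],[[0.1,0,0],7],[[0.1,0,0],7],[[0.1,0,0],7],[[0.1,0,0],7],[[0.1,0,0],7],[[0.1,0,0],7],[[0.1,0,0],7],[[0.1,0,0],7],[[0.1,0,0],7],[[0.1,0,0],7],[[0.1,0,0],7]]}}

```text
clock: 5.92
eef_pos: [0.5246, -0.2054, 0.0952]
orientation: [-1.55, 1.569, -0.689]
force: [0.8, -1.3, 1.5]
width: 0.0598
```

Run:
```python
from h import *
from cell import imaging
import cv2
for n,(x,y) in (("side",(270,100)),):
    im=imaging.get_image(n)["color"][y:y+100,x:x+130]; cv2.imwrite(f"pics/p3{n}.png",cv2.resize(im,None,fx=6,fy=6,interpolation=cv2.INTER_CUBIC))
to([.523,-.2045,.096])
```

```text
t 5.97 p [ 0.5246 -0.2053  0.0951] q [-0.5837  0.3253  1.7462 -0.0001  1.0683 -1.4373] w 0.059507041729872194 F [ 1.2728 -1.8405  1.9822] M [-0.1565 -0.2938 -0.0103]
axes x,y,z cols
 [[ 0.0013 -0.7537  0.6573]
 [-0.001   0.6573  0.7537]
 [-1.     -0.0017  0.0001]]
shift mm tool: [-0.8815  1.7209 -0.3956]
```

View pics/p3side.png

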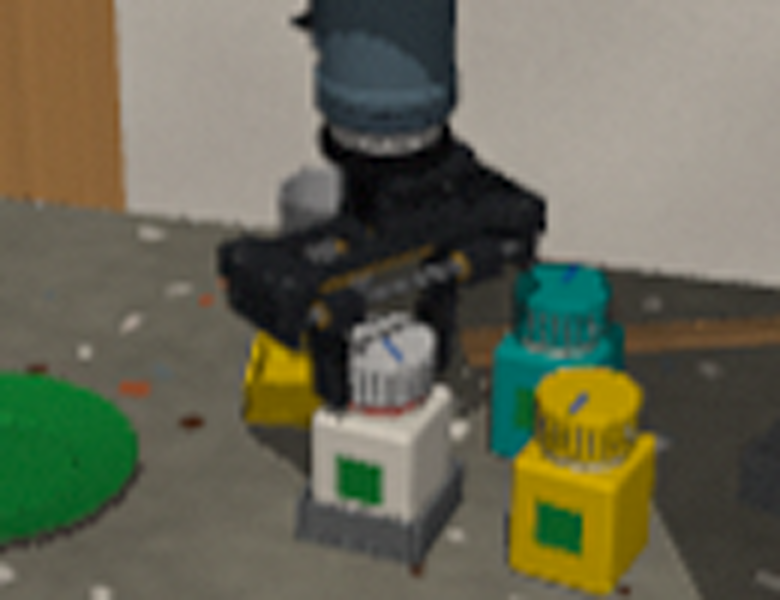

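{"api": "arm_command", "payload": {"targets": [[[0.1,0,0],7],[[0.1,0,0],7],[[0.1,0,0],7],[[0.1,0,0],7],[[0.1,0,0],7],[[0.1,0,0],7],[[0.1,0,0],7],[[0.1,0,0],7],[[0.1,0,0],7],[[0.1,0,0],7],[[0.1,0,0],7],[[0.1,0,0],7]]}}

```text
clock: 6.97
eef_pos: [0.5242, -0.2055, 0.0939]
orientation: [-0.523, 1.569, -1.125]
force: [-1.2, -1.8, 3.8]
width: 0.0595
```

{"api": "arm_command", "payload": {"targets": [[[0.1,0,0],7],[[0.1,0,0],7],[[0.1,0,0],7],[[0.1,0,0],7],[[0.1,0,0],7],[[0.1,0,0],7],[[0.1,0,0],7],[[0.1,0,0],7],[[0.1,0,0],7],[[0.1,0,0],7],[[0.1,0,0],7],[[0.1,0,0],7]]}}

```text
clock: 7.97
eef_pos: [0.524, -0.2053, 0.0926]
orientation: [0.555, 1.57, -1.512]
force: [-0.2, -0.8, 3.6]
width: 0.0594
```

{"api": "arm_command", "payload": {"targets": [[[0.1,0,0],7],[[0.1,0,0],7],[[0.1,0,0],7],[[0.1,0,0],7],[[0.1,0,0],7],[[0.1,0,0],7],[[0.1,0,0],7],[[0.1,0,0],7],[[0.1,0,0],7],[[0.1,0,0],7],[[0.1,0,0],7],[[0,0,0],5]]}}

```text
clock: 8.97
eef_pos: [0.5243, -0.205, 0.0916]
orientation: [2.93, 1.57, -0.569]
force: [1.5, 0.4, 3.2]
width: 0.0595
```

Run:
```python
from h import *
from cell import imaging
import cv2
for n,(x,y) in (("side",(270,100)),):
    im=imaging.get_image(n)["color"][y:y+100,x:x+130]; cv2.imwrite(f"pics/p4{n}.png",cv2.resize(im,None,fx=6,fy=6,interpolation=cv2.INTER_CUBIC))
to([.523,-.2045,.096])
```

```text
t 9.02 p [ 0.5243 -0.205   0.0915] q [-0.5836  0.3306  1.7479  0.      1.0622  2.9195] w 0.059358156656286465 F [ 0.6859 -1.2826  2.7387] M [ 0.0875 -0.0909 -0.0368]
axes x,y,z cols
 [[ 0.0008 -0.3537 -0.9354]
 [-0.0005 -0.9354  0.3537]
 [-1.      0.0002 -0.0009]]
shift mm tool: [-4.4528 -0.037   1.4406]
```

View pics/p4side.png

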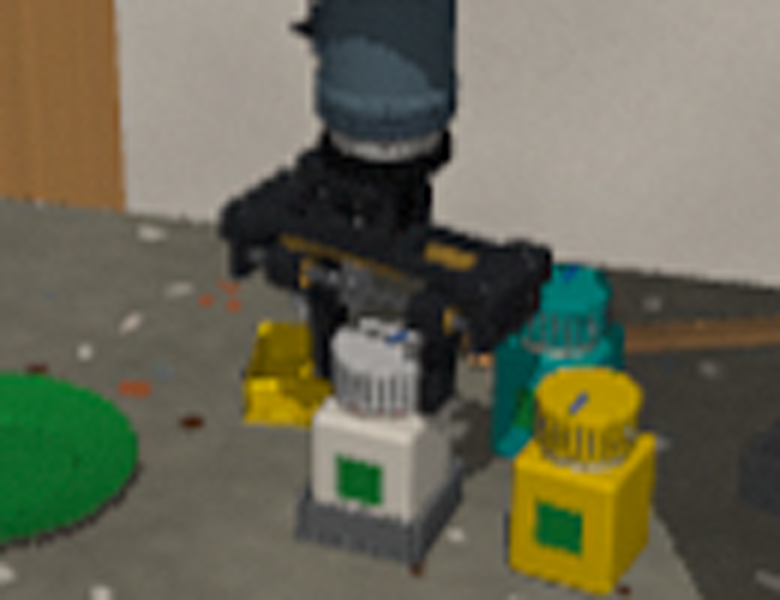

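{"api": "arm_command", "payload": {"targets": [[[0,0,0],0],[[0,0,0],0],[[0,0,0],0],[[0,0,0],0],[[0,0,0],-4],[[0,0,0],-7],[[0,0,0],-7],[[0,0,0],-7],[[0,0,0],-7],[[0,0,0],-7],[[0,0,0],-7],[[0,0,0],-7]], "gripper": 82}}

```text
clock: 10.02
eef_pos: [0.5238, -0.2047, 0.0908]
orientation: [-1.2, 1.57, 2.519]
force: [-0.2, 0.3, -0.5]
width: 0.0818
```

{"api": "arm_command", "payload": {"targets": [[[0,0,0],-7],[[0,0,0],-7],[[0,0,0],-7],[[0,0,0],-7],[[0,0,0],-7],[[0,0,0],-7],[[0,0,0],-7],[[0,0,0],-7],[[0,0,0],-7],[[0,0,0],-7],[[0,0,0],-7],[[0,0,0],-7]]}}

```text
clock: 11.02
eef_pos: [0.5238, -0.2047, 0.0908]
orientation: [-2.709, 1.57, 2.477]
force: [0.3, -0.0, 0.1]
width: 0.0819
```

{"api": "arm_command", "payload": {"targets": [[[0,0,0],-7],[[0,0,0],-7],[[0,0,0],-7],[[0,0,0],-7],[[0,0,0],-7],[[0,0,0],-7],[[0,0,0],-7],[[0,0,0],-7],[[0,0,0],-7],[[0,0,0],-7],[[0,0,0],-7],[[0,0,0],0]]}}

```text
clock: 12.02
eef_pos: [0.5237, -0.2047, 0.0908]
orientation: [2.368, 1.57, 2.612]
force: [0.2, 1.1, 0.9]
width: 0.0822
```

Run:
```python
from h import *
from cell import imaging
import cv2
for n,(x,y) in (("side",(270,100)),):
    im=imaging.get_image(n)["color"][y:y+100,x:x+130]; cv2.imwrite(f"pics/p5{n}.png",cv2.resize(im,None,fx=6,fy=6,interpolation=cv2.INTER_CUBIC))
to([.523,-.2045,.096])
```

```text
t 12.07 p [ 0.5238 -0.2047  0.0908] q [-0.5836  0.3313  1.7487  0.      1.062  -0.8209] w 0.08166810572215033 F [-0.5196 -0.435  -0.462 ] M [-0.0134 -0.1147 -0.0338]
axes x,y,z cols
 [[-0.0004 -0.2351  0.972 ]
 [ 0.0003  0.972   0.2351]
 [-1.      0.0004 -0.0003]]
shift mm tool: [-5.1686  0.4138 -0.7356]
```

View pics/p5side.png

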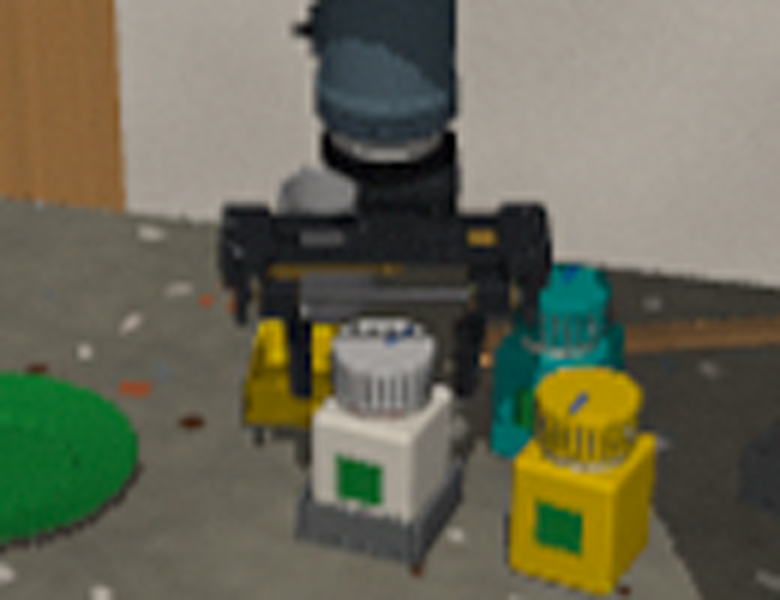

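{"api": "arm_command", "payload": {"targets": [[[0,0,0],0],[[0,0,0],0],[[0,0,0],0],[[0,0,0],0],[[0,0,0],0]], "gripper": 50}}

```text
clock: 12.48
eef_pos: [0.5241, -0.2048, 0.091]
orientation: [-0.061, 1.57, 0.177]
force: [0.8, 0.8, -0.1]
width: 0.059
```

{"api": "arm_command", "payload": {"targets": [[[0.1,0,0],6],[[0.1,0,0],6],[[0.1,0,0],6],[[0.1,0,0],6],[[0.1,0,0],6],[[0.1,0,0],6]]}}

```text
clock: 12.98
eef_pos: [0.5244, -0.205, 0.0906]
orientation: [0.016, 1.57, -0.379]
force: [2.6, -0.4, -0.7]
width: 0.0596
```

```bash
python3 -c "
from h import *
to([.523,-.2045,.16])"
```

```text
t 12.98 p [ 0.5244 -0.205   0.0906] q [-0.5835  0.332   1.7483  0.0002  1.0602 -0.1884] w 0.059601067332096136 F [ 2.5647 -0.4354 -0.6784] M [-0.0204 -0.3459  0.1379]
axes x,y,z cols
 [[ 0.001   0.385   0.9229]
 [-0.0004  0.9229 -0.385 ]
 [-1.      0.      0.0011]]
shift mm tool: [-69.4193  -0.1289  -1.4252]
```

{"api": "arm_command", "payload": {"targets": [[[0.1,0,0],6],[[0.1,0,0],6],[[0.1,0,0],6],[[0,0,0],0]]}}

```text
clock: 13.32
eef_pos: [0.5244, -0.2049, 0.0903]
orientation: [0.439, 1.57, -0.269]
force: [0.8, 0.7, 0.5]
width: 0.0594
```

```bash
python3 -c "
from h import *
to([.523,-.2045,.16])"
```

```text
t 13.32 p [ 0.5244 -0.2049  0.0903] q [-0.5835  0.3324  1.7485  0.0003  1.0598  0.1243] w 0.05943376373950986 F [0.8202 0.7326 0.4564] M [ 0.1304 -0.1562 -0.0235]
axes x,y,z cols
 [[ 0.0009  0.6503  0.7597]
 [-0.0002  0.7597 -0.6503]
 [-1.      0.0004  0.0008]]
shift mm tool: [-69.7038  -0.5687  -1.2611]
```

{"api": "arm_command", "payload": {"targets": [[[0.1,0,0],6],[[0.1,0,0],6],[[0.1,0,0],6],[[0,0,0],0]]}}

```text
clock: 13.65
eef_pos: [0.5243, -0.2049, 0.09]
orientation: [0.702, 1.57, -0.317]
force: [1.3, 1.0, 0.7]
width: 0.0594
```

```bash
python3 -c "
from h import *
to([.523,-.2045,.16])"
```

```text
t 13.65 p [ 0.5243 -0.2049  0.09  ] q [-0.5835  0.3329  1.7486  0.0002  1.0594  0.4352] w 0.05936063835477303 F [1.3204 0.9666 0.6926] M [ 0.1805 -0.2617  0.0013]
axes x,y,z cols
 [[ 0.0007  0.8515  0.5243]
 [-0.0002  0.5243 -0.8515]
 [-1.      0.0005  0.0006]]
shift mm tool: [-69.9943  -0.8644  -1.0133]
```

{"api": "arm_command", "payload": {"targets": [[[0.1,0,0],6],[[0.1,0,0],6],[[0.1,0,0],6],[[0,0,0],0]]}}

```text
clock: 13.98
eef_pos: [0.5243, -0.205, 0.0897]
orientation: [0.923, 1.57, -0.408]
force: [1.7, 0.5, -0.4]
width: 0.0594
```

Run:
```python
from h import *
from cell import imaging
import cv2
for n,(x,y) in (("side",(270,100)),):
    im=imaging.get_image(n)["color"][y:y+100,x:x+130]; cv2.imwrite(f"pics/p6{n}.png",cv2.resize(im,None,fx=6,fy=6,interpolation=cv2.INTER_CUBIC))
to([.523,-.2045,.096])
```

```text
t 14.03 p [ 0.5242 -0.2049  0.0897] q [-0.5836  0.3332  1.7489  0.0002  1.0592  0.7427] w 0.05903869887880541 F [1.6995 0.454  1.4617] M [ 0.0943 -0.2135 -0.0324]
axes x,y,z cols
 [[ 0.0004  0.9703  0.242 ]
 [-0.      0.242  -0.9703]
 [-1.      0.0004  0.0001]]
shift mm tool: [-6.2932 -1.0353 -0.6246]
```

View pics/p6side.png

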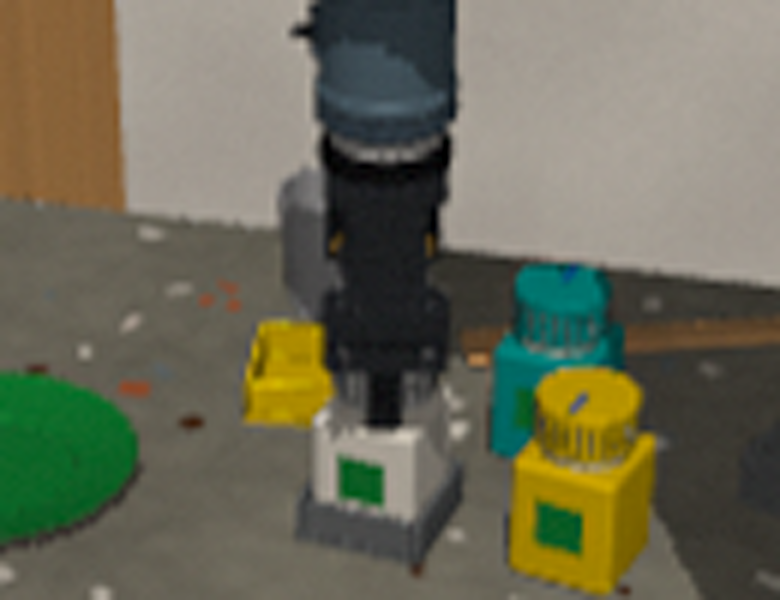

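{"api": "arm_command", "payload": {"targets": [[[0.1,0,0],6],[[0.1,0,0],6],[[0.1,0,0],6],[[0,0,0],0]]}}

```text
clock: 14.37
eef_pos: [0.5241, -0.205, 0.0894]
orientation: [0.993, 1.57, -0.651]
force: [0.8, 0.3, 1.1]
width: 0.0596
```

```bash
python3 -c "
from h import *
to([.523,-.2045,.16])"
```

```text
t 14.37 p [ 0.5241 -0.205   0.0894] q [-0.5836  0.3337  1.749  -0.      1.0585  1.0606] w 0.05963410654656112 F [0.788  0.2949 1.0914] M [ 0.0036 -0.1618 -0.0369]
axes x,y,z cols
 [[ 0.0003  0.9973 -0.0733]
 [-0.0002 -0.0733 -0.9973]
 [-1.      0.0003  0.0002]]
shift mm tool: [-70.59    -1.1441  -0.3763]
```

{"api": "arm_command", "payload": {"targets": [[[0.1,0,0],6],[[0.1,0,0],6],[[0.1,0,0],6],[[0,0,0],0]]}}

```text
clock: 14.7
eef_pos: [0.524, -0.2051, 0.0891]
orientation: [0.846, 1.57, -1.111]
force: [0.7, 0.2, 3.2]
width: 0.0596
```

```bash
python3 -c "
from h import *
to([.523,-.2045,.16])"
```

```text
t 14.7 p [ 0.524  -0.2051  0.0891] q [-0.5838  0.334   1.7491 -0.0002  1.0581  1.3735] w 0.05957164838552488 F [0.6914 0.1651 3.2229] M [-0.0526 -0.0611 -0.0092]
axes x,y,z cols
 [[ 0.0002  0.9263 -0.3768]
 [-0.0003 -0.3768 -0.9263]
 [-1.      0.0003  0.0003]]
shift mm tool: [-70.8525  -1.1631  -0.109 ]
```

{"api": "arm_command", "payload": {"targets": [[[0.1,0,0],6],[[0.1,0,0],6],[[0.1,0,0],6],[[0,0,0],0]]}}

```text
clock: 15.03
eef_pos: [0.524, -0.2051, 0.0889]
orientation: [0.728, 1.57, -1.542]
force: [0.2, -1.2, 2.7]
width: 0.0592
```

```bash
python3 -c "
from h import *
to([.523,-.2045,.16])"
```

```text
t 15.03 p [ 0.524  -0.2051  0.0889] q [-0.5839  0.3344  1.7493 -0.0004  1.0576  1.6868] w 0.059204685154133324 F [ 0.1558 -1.1852  2.7475] M [-0.0217  0.0234 -0.0487]
axes x,y,z cols
 [[ 0.      0.7651 -0.644 ]
 [-0.0004 -0.644  -0.7651]
 [-1.      0.0003  0.0003]]
shift mm tool: [-71.1414  -1.1044   0.1784]
```

{"api": "arm_command", "payload": {"targets": [[[0.1,0,0],6],[[0.1,0,0],6],[[0.1,0,0],6],[[0,0,0],0]]}}

```text
clock: 15.37
eef_pos: [0.5246, -0.2054, 0.0889]
orientation: [1.701, 1.569, -0.882]
force: [1.4, -2.8, 2.5]
width: 0.0593
```

```bash
python3 -c "
from h import *
to([.523,-.2045,.16])"
```

```text
t 15.37 p [ 0.5246 -0.2054  0.0889] q [-0.5836  0.3348  1.7488 -0.0007  1.0561  1.9993] w 0.05933917922132548 F [ 1.4416 -2.7579  2.5039] M [-0.2371 -0.3674  0.6769]
axes x,y,z cols
 [[ 0.0012  0.5304 -0.8477]
 [-0.0015 -0.8477 -0.5304]
 [-1.      0.0019 -0.0003]]
shift mm tool: [-71.1464  -1.4858   0.8218]
```

{"api": "arm_command", "payload": {"targets": [[[0.1,0,0],6],[[0.1,0,0],6],[[0.1,0,0],6],[[0,0,0],0]]}}

```text
clock: 15.7
eef_pos: [0.5242, -0.2045, 0.0883]
orientation: [-2.971, 1.571, 0.416]
force: [1.0, 0.6, 3.6]
width: 0.0593
```

Run:
```python
from h import *
from cell import imaging
import cv2
for n,(x,y) in (("side",(270,100)),):
    im=imaging.get_image(n)["color"][y:y+100,x:x+130]; cv2.imwrite(f"pics/p7{n}.png",cv2.resize(im,None,fx=6,fy=6,interpolation=cv2.INTER_CUBIC))
to([.523,-.2045,.096])
```

```text
t 15.75 p [ 0.5242 -0.2045  0.0883] q [-0.5831  0.3353  1.7496  0.0003  1.0566  2.3098] w 0.059195029647825734 F [1.264  0.4747 4.1969] M [ 0.3259 -0.2739  0.6611]
axes x,y,z cols
 [[ 0.0003  0.246  -0.9693]
 [ 0.0002 -0.9693 -0.246 ]
 [-1.     -0.0001 -0.0003]]
shift mm tool: [-7.6961 -0.3232  1.1456]
```

View pics/p7side.png

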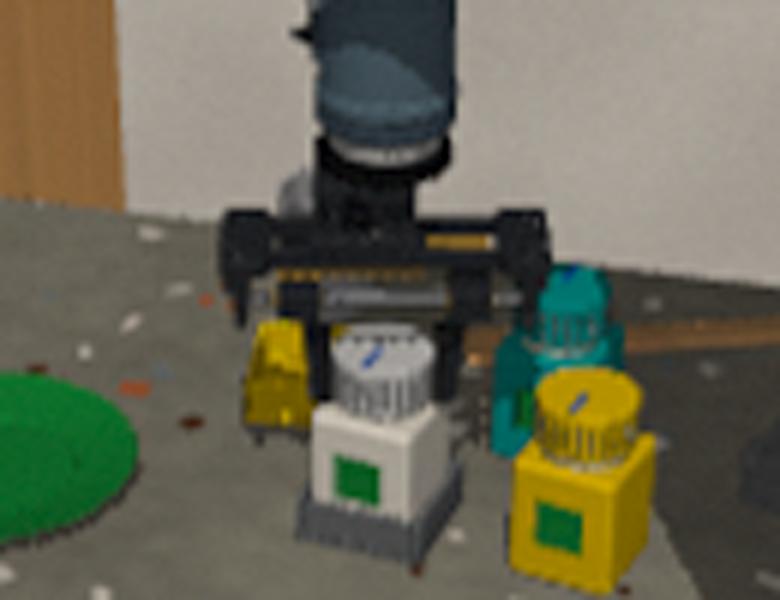

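{"api": "arm_command", "payload": {"targets": [[[0,0,0],0],[[0,0,0],0],[[0,0,0],0],[[0,0,0],0],[[0,0,0],0]], "gripper": 75}}

```text
clock: 16.17
eef_pos: [0.5236, -0.2047, 0.0876]
orientation: [-0.859, 1.57, 2.522]
force: [0.4, -0.1, -1.3]
width: 0.0745
```

Run:
```python
from h import *
from cell import imaging
import cv2
for n,(x,y) in (("side",(300,130)),):
    im=imaging.get_image(n)["color"][y:y+65,x:x+65]; cv2.imwrite(f"pics/p8{n}.png",cv2.resize(im,None,fx=9,fy=9,interpolation=cv2.INTER_CUBIC))
to([.523,-.2045,.096])
```

```text
t 16.22 p [ 0.5237 -0.2048  0.0877] q [-0.5838  0.3359  1.75    0.      1.0563  2.3184] w 0.07467950895536553 F [-0.2692  0.0033 -0.3223] M [ 0.1301 -0.0249 -0.022 ]
axes x,y,z cols
 [[-0.0005  0.2371 -0.9715]
 [ 0.0004 -0.9715 -0.2371]
 [-1.     -0.0005  0.0004]]
shift mm tool: [-8.2638 -0.4469  0.6292]
```

View pics/p8side.png

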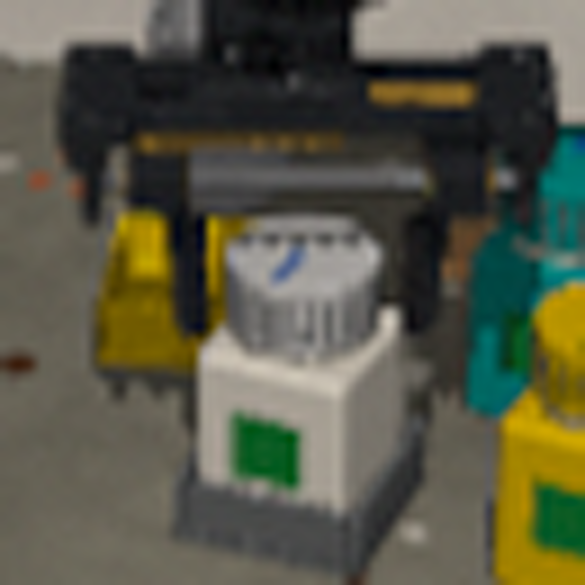

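{"api": "arm_command", "payload": {"targets": [[[0,0,0],0],[[0,0,0],0],[[0,0,0],0],[[0,0,0],0],[[0,0,0],0]], "gripper": 45, "squeeze": 40}}

```text
clock: 16.63
eef_pos: [0.5243, -0.2048, 0.0881]
orientation: [2.848, 1.57, -0.055]
force: [2.9, -0.1, -0.7]
width: 0.0592
```

{"api": "arm_command", "payload": {"targets": [[[-3,0,0],0],[[-6,0,0],0],[[-9,0,0],0],[[-12,0,0],0],[[-15,0,0],0],[[-15,0,0],0],[[-15,0,0],0],[[-15,0,0],0],[[-14,0,0],0],[[-10,0,0],0],[[-5,0,0],0],[[-1,0,0],0]]}}

```text
clock: 17.63
eef_pos: [0.5243, -0.2051, 0.2096]
orientation: [2.204, 1.569, -0.699]
force: [0.5, -0.4, -3.0]
width: 0.0593
```

Run:
```python
from h import *
from cell import imaging
import cv2
for n,(x,y) in (("side",(280,100)),):
    im=imaging.get_image(n)["color"][y:y+100,x:x+130]; cv2.imwrite(f"pics/p9{n}.png",cv2.resize(im,None,fx=6,fy=6,interpolation=cv2.INTER_CUBIC))
to([.4945,.0935,.209])
```

```text
t 17.68 p [ 0.524  -0.2049  0.2087] q [-0.5837  0.1814  1.6691 -0.0002  1.2904  2.3194] w 0.0590229480473213 F [-0.1388 -1.019  -4.7056] M [ 0.1043 -0.047  -0.0041]
axes x,y,z cols
 [[ 0.0005  0.2363 -0.9717]
 [-0.0005 -0.9717 -0.2363]
 [-1.      0.0006 -0.0004]]
shift mm tool: [  -0.4446 -296.9462  -41.8898]
```

View pics/p9side.png

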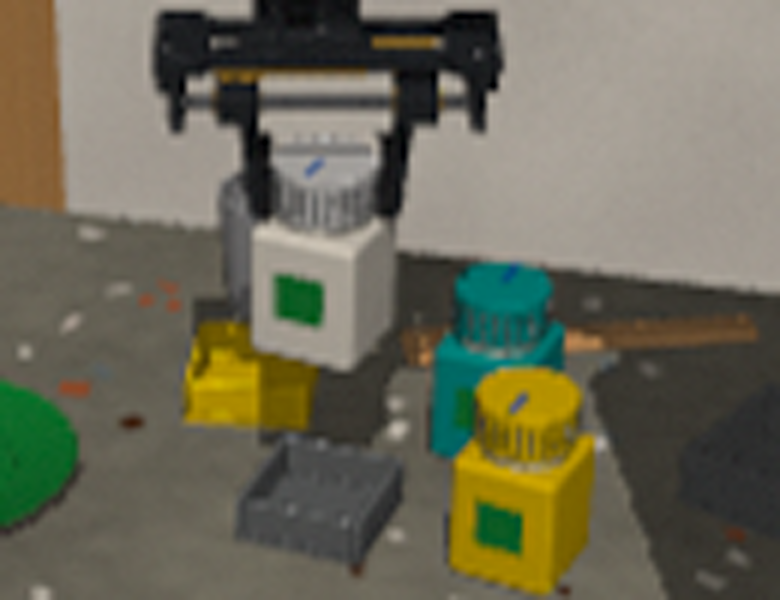

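{"api": "arm_command", "payload": {"targets": [[[0,-4,-0.6],0],[[0,-10,-1.4],0],[[0,-17,-2.4],0],[[0,-24,-3.4],0],[[0,-28,-4],0],[[0,-28,-4],0],[[0,-28,-4],0],[[0,-28,-4],0],[[0,-28,-4],0],[[0,-28,-4],0],[[0,-26,-3.6],0],[[0,-20,-2.8],0]]}}

```text
clock: 18.68
eef_pos: [0.4959, 0.0684, 0.2071]
orientation: [-0.661, 1.568, 2.72]
force: [1.0, 0.1, -4.6]
width: 0.0589
```

{"api": "arm_command", "payload": {"targets": [[[0,-14,-2],0],[[0,-9,-1.3],0],[[0,-4,-0.5],0],[[0,-1,0],0],[[10,0,0],0],[[16,0,0],0],[[16,0,0],0],[[12,0,0],0],[[6,0,0],0],[[0,0,0],0],[[0,0,0],0]]}}

```text
clock: 19.6
eef_pos: [0.4946, 0.0931, 0.1477]
orientation: [-0.143, 1.57, -3.047]
force: [-0.6, 0.0, -3.2]
width: 0.0591
```

Run:
```python
from h import *
from cell import imaging
import cv2
for n,(x,y) in (("side",(255,180)),("top",(210,150))):
    I=imaging.get_image(n); im=I["color"][y:y+110,x:x+130]; cv2.imwrite(f"pics/q1{n}.png",cv2.resize(im,None,fx=6,fy=5.4 and 6,interpolation=cv2.INTER_CUBIC)[:600])
to([.4945,.0935,.093])
```

```text
t 19.7 p [0.4953 0.0933 0.1488] q [-0.0497  0.1252  1.8656 -0.0001  1.1492  2.8539] w 0.058992011100987445 F [-0.4084  0.1424 -3.0175] M [ 0.1103 -0.0661  0.0421]
axes x,y,z cols
 [[ 0.0015  0.2359 -0.9718]
 [-0.0001 -0.9718 -0.2359]
 [-1.      0.0005 -0.0014]]
shift mm tool: [55.7943 -0.4106  0.8527]
```

View pics/q1side.png

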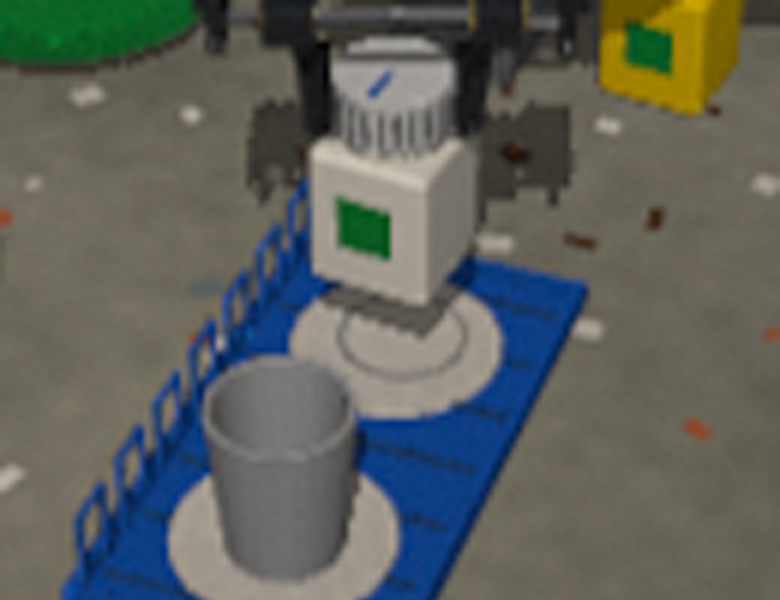

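View pics/q1top.png

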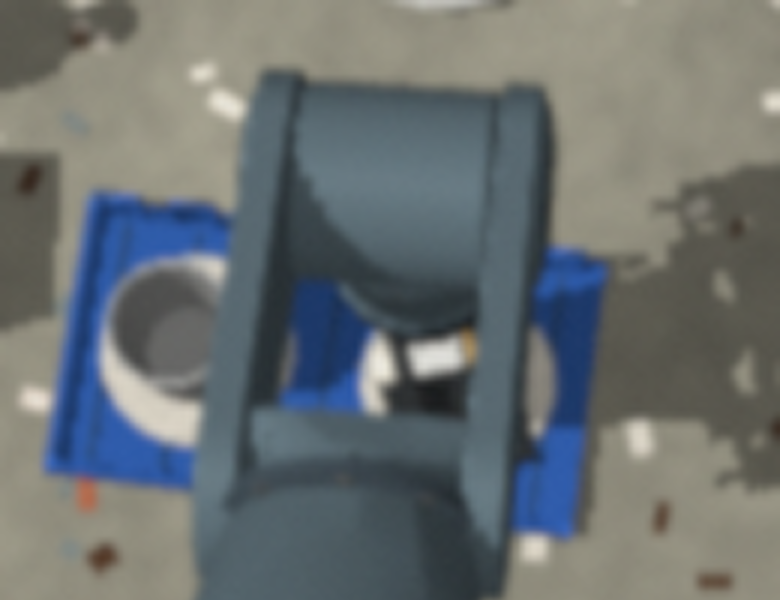

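{"api": "arm_command", "payload": {"targets": [[[6,0,0.8],0],[[10,0,0],0],[[12,0,0],0],[[10,0,0],0],[[7,0,0],0],[[4,0,0],0],[[2,0,0],0],[[1,0,0],0],[[0,0,0],0]]}}

```text
clock: 20.45
eef_pos: [0.494, 0.0935, 0.0961]
orientation: [2.775, 1.571, -0.128]
force: [-0.6, -0.0, -4.0]
width: 0.0588
```

{"api": "arm_command", "payload": {"targets": [[[1,0,0],0],[[1,0,0],0],[[1,0,0],0],[[0.5,0,0],0],[[0,0,0],0],[[0,0,0],0]]}}

```text
clock: 20.95
eef_pos: [0.4938, 0.0935, 0.0926]
orientation: [2.764, 1.571, -0.139]
force: [-0.4, 0.1, -3.6]
width: 0.0592
```

Run:
```python
from h import *
from cell import imaging
import cv2
for n,(x,y) in (("side",(255,180)),):
    I=imaging.get_image(n); im=I["color"][y:y+110,x:x+130]; cv2.imwrite(f"pics/q2{n}.png",cv2.resize(im,None,fx=6,fy=6,interpolation=cv2.INTER_CUBIC)[:600])
to([.4945,.0935,.091])
```

```text
t 21.0 p [0.4939 0.0935 0.0926] q [-0.0495  0.2099  1.9011 -0.      1.0305  2.8535] w 0.05912270128261862 F [ 0.2318  0.2559 -4.273 ] M [ 0.0751 -0.0742 -0.0249]
axes x,y,z cols
 [[ 0.0001  0.2364 -0.9717]
 [-0.     -0.9717 -0.2364]
 [-1.      0.     -0.0001]]
shift mm tool: [ 1.5714  0.1339 -0.6356]
```

View pics/q2side.png

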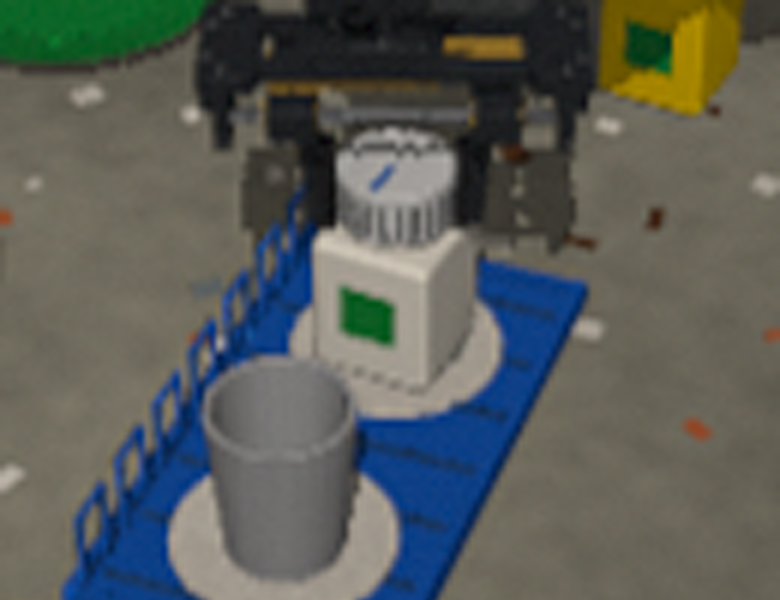

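{"api": "arm_command", "payload": {"targets": [[[0.5,0,0],0],[[0.5,0,0],0],[[0.5,0,0],0],[[0,0,0],0],[[0,0,0],0]]}}

```text
clock: 21.42
eef_pos: [0.4939, 0.0935, 0.0911]
orientation: [3.01, 1.571, 0.107]
force: [0.6, -0.2, -3.2]
width: 0.0592
```

{"api": "arm_command", "payload": {"targets": [[[0.3,0,0],0],[[0.3,0,0],0],[[0,0,0],0],[[0,0,0],0]]}}

```text
clock: 21.75
eef_pos: [0.4941, 0.0935, 0.0908]
orientation: [2.863, 1.57, -0.04]
force: [-2.0, 0.5, 2.2]
width: 0.0595
```

{"api": "arm_command", "payload": {"targets": [[[0,0,0],0],[[0,0,0],0],[[0,0,0],0],[[0,0,0],0],[[0,0,0],0],[[0,0,0],0]], "gripper": 88}}

```text
clock: 22.25
eef_pos: [0.4938, 0.0935, 0.0904]
orientation: [-1.822, 1.571, 1.558]
force: [0.9, -0.1, 0.1]
width: 0.0878
```

{"api": "arm_command", "payload": {"targets": [[[-4,0,0],0],[[-10,0,0],0],[[-15,0,0],0],[[-18,0,0],0],[[-18,0,0],0],[[-18,0,0],0],[[-18,0,0],0],[[-18,0,0],0],[[-15,0,0],0],[[-8,0,0],0],[[-3,0,0],0],[[0,0,0],0]]}}

```text
clock: 23.25
eef_pos: [0.4941, 0.0935, 0.2363]
orientation: [2.854, 1.569, -0.049]
force: [-0.6, 0.2, -1.2]
width: 0.0882
```

```bash
python3 -c "
from h import *
to([.45,-.15,.23])"
```

```text
t 23.25 p [0.4941 0.0935 0.2363] q [-0.0495  0.019   1.7885  0.      1.3325  2.8535] w 0.08815248235835532 F [-0.5732  0.2401 -1.1574] M [ 0.1314 -0.0181  0.0416]
axes x,y,z cols
 [[ 0.0016  0.2364 -0.9717]
 [-0.0001 -0.9717 -0.2364]
 [-1.      0.0005 -0.0015]]
shift mm tool: [  6.231  226.1463 100.4644]
```

Clear the top view to check the placement.

{"api": "arm_command", "payload": {"targets": [[[0,10,2],0],[[0,20,5],0],[[0,22,5],0],[[0,24,5],0],[[0,24,5],0],[[0,24,5],0],[[0,24,5],0],[[0,24,5],0],[[0,22,5],0],[[0,15,3],0],[[0,6,0],0],[[0,0,0],0]]}}

```text
clock: 24.25
eef_pos: [0.5004, -0.1274, 0.2343]
orientation: [-0.624, 1.569, 2.754]
force: [0.3, 0.2, -0.8]
width: 0.0879
```

Run:
```python
from h import *
from cell import imaging
import cv2
d={}
for n,(x,y) in (("side",(255,180)),("top",(210,170))):
    I=imaging.get_image(n); d[n]=I; im=I["color"][y:y+100,x:x+130]; cv2.imwrite(f"pics/q3{n}.png",cv2.resize(im,None,fx=6,fy=6,interpolation=cv2.INTER_CUBIC))
pickle.dump(d,open("d3.pkl","wb")); cv2.imwrite("pics/q3full.png",d["side"]["color"])
to([.4945,.0935,.23])
```

```text
t 24.35 p [ 0.5005 -0.1257  0.2346] q [-0.4766  0.053   1.7568  0.0003  1.3335  2.4267] w 0.08785988635935953 F [-0.1158  0.2422  0.7717] M [ 0.1172 -0.067   0.0299]
axes x,y,z cols
 [[-0.0014  0.236  -0.9717]
 [ 0.001  -0.9717 -0.236 ]
 [-1.     -0.0013  0.0011]]
shift mm tool: [   4.8659 -214.3768  -45.9538]
```

View pics/q3side.png

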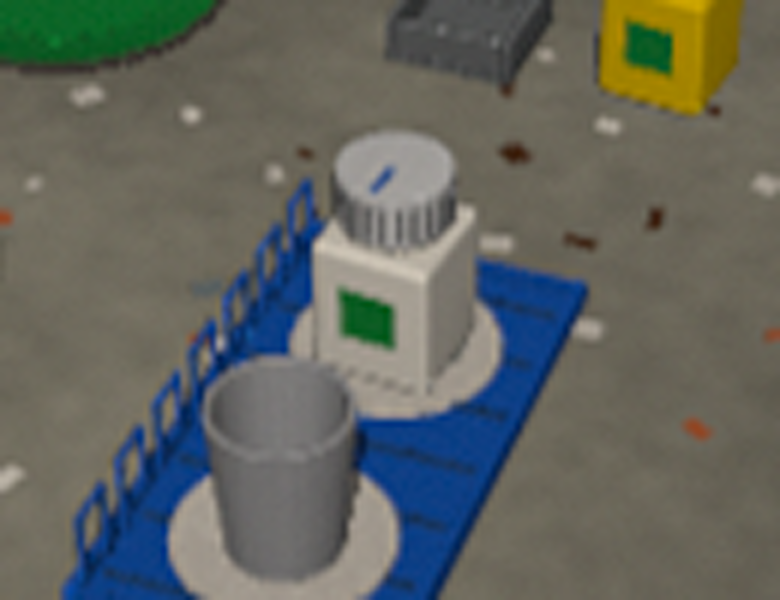

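View pics/q3top.png

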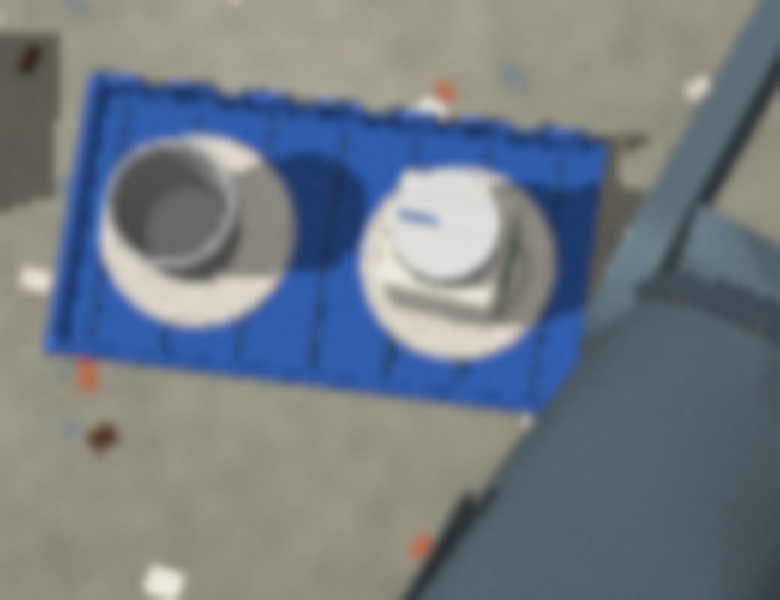

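View pics/q3full.png

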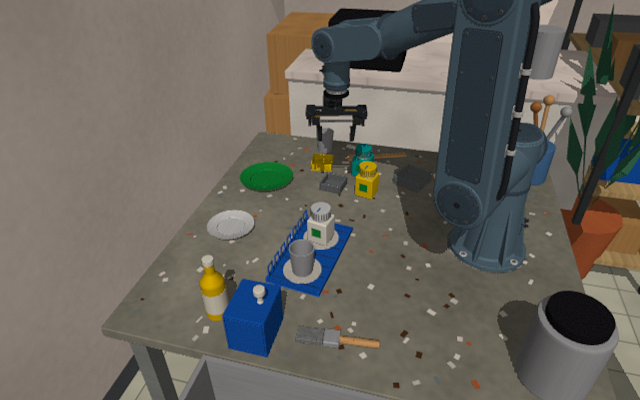

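```bash
python3 - <<'E'
from h import *
d=pickle.load(open("d3.pkl","rb"));T,S=d["top"],d["side"]
np.set_printoptions(precision=4,suppress=True)
a=(210+445/6-.5,170+227/6-.5);b=(255+395/6-.5,180+172/6-.5)
print(ray(T,*a,.124),ray(S,*b,.124),tri([T,S],[a,b])); print("pad",ray(T,210+457/6-.5,170+262/6-.5,.008))
E
python3 -c "
from cell import workorder
print(workorder.sign_off())"
```

```text
[0.4912 0.0945 0.124 ] [0.494  0.0972 0.124 ] (array([0.4932, 0.0948, 0.1221]), array([-0.0443, -0.4918,  0.4446,  0.1107]))
pad [0.4939 0.0945 0.008 ]
the job is handed in; nothing more can be done
None
```

I screwed the lid home, lifted the closed jar out of its holder, set it on the free pad and handed the job in at about 24 s of the 72 s. No verdict was reported.

- **Lid:** I turned it clockwise in two strokes, about 5.8 rad and then about 2.6 rad, with one regrip. At the stop the wrist moment about the vertical jumped to about 0.67 N m, and the fingers slipped on the lid at that level. With the fingers open, no red thread showed and the jar was still in its holder.
- **Placing:** I lowered the jar in sub-millimetre steps until the upward force on the tool showed contact, then opened the fingers and moved the arm clear.
- **Last pictures:** The jar stands upright. The lid top is at about (0.493, 0.095, 0.122) m, roughly 1 mm off the pad's centre at (0.494, 0.0945) and 2 mm below the expected 0.124 m. The cup and the other things in view look unmoved by eye. The two cameras disagreed on the jar's position by about 3–4 mm, well inside the 20 mm allowed.

I did not measure the cup's shift or the jar's tilt in numbers.

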